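Preset the soil mixer's slide controller

ROBOT

A 6-joint arm with a two-finger parallel gripper is mounted at the origin on the work surface; the furniture and walls round the work are solid. World frame = base frame: x ahead of the robot, y to its left, z up, the work surface at z = 0. Lengths are in mm, angles in rad, forces in N, time in s.
With the tool pointing down it reaches from about 275 to 825 mm from the base axis. Payload 5.2 kg.
Tool frame: the origin (TCP) lies at the very end of the fingers, on their centre line; the grasp point (between the pads) lies 19 mm behind it; z points along the fingers, y is the line along which they close (so a half turn about z gives the same grasp; the last joint's range is limited). The gripper opens to 93 mm and grips with 3 to 60 N. Pads are 15 mm wide; open, the fingers measure 128 mm over their backs; the gripper's body (75 mm by 188 mm) begins 65 mm behind the grasp point.
Start: joints at [0.914, 0.259, 1.535, -0, 1.348, -0.203], TCP at [241.091, 494.348, 218.653] pointing down, gripper open.
Joint ranges: [-3.14, 3.14], [-0.91, 2.08], [0.19, 2.58], [-1.22, 4.36], [0.22, 2.71], [-3.12, 3.12]. Speed limits (rad/s): [2.57, 2.57, 3.14, 3.14, 3.14, 3.14].

INTERFACE

Orientations are given as [roll, pitch, yaw] about the fixed x, y, z axes, in that order (R = Rz(yaw) Ry(pitch) Rx(roll)).
In Python, from bench import robot gives the robot as it stands. The module is installed in compiled form; this text tells all that it offers. Calls block until the motion is done:
- robot.move_ptp(position, orientation): joint-space move of the TCP to a pose.
- robot.move_linear(position, ori=None, speed=150, f_stop=None): straight line of the TCP; ori=None keeps the orientation; speed is the mean speed in mm/s. With f_stop (N) it stops when the force on the tool has changed by that much, and returns True; else False.
- robot.move_j(angles): joint-space move.
- robot.move_gripper(opening): opening from 0.0 (shut) to 1.0 (fully open); the grip force is fixed at half the most; returns when the fingers have stopped.
- robot.sleep(seconds).
- robot.inverse_kinematics(position, orientation): joint angles nearest the present ones, or None.
- robot.get_image(name): name is "scene" or "top"; returns a dict with "img" (420x560x3 uint8, blue, green, red), "fovy" (degrees; the focal length in pixels is half the picture's height over the tangent of half this angle, whatever the lens; pixels are square), "cx", "cy" (the principal point, pixels), "eye" and "orientation" of the camera in the world. Camera axes: x right, y down, z forward; pixel columns grow to the right and rows downward; lengths in mm; the calibration is good to about 2 mm. A picture is of the moment at which its call begins. There is no depth.
A pose or a line that the arm cannot do raises robot.MotionError and nothing moves.
- robot.hand_in(): hands the job in; it is judged then, once.
Readings, each from a call of its own:
- robot.current_t(): time.
- robot.current_qpos(): joint angles.
- robot.current_joint_vel(): joint speeds.
- robot.current_joint_efforts(): joint torques, N m.
- robot.current_tcp_pos(): TCP position.
- robot.current_eef_rot(): TCP orientation.
- robot.current_contact_force(): force on the tool from outside, world axes, zero at the start.
- robot.current_ft_torque(): the same for the moment, N m.
- robot.current_gripper_width(): opening from 0.0 (shut) to 1.0 (fully open).
- robot.current_finger_force(): force on a finger pad.
Only numpy, scipy, OpenCV 4.12 (cv2) and the standard library are available. Lean on these libraries where they do the work, as an engineer would, in place of code of your own. Each camera call takes 0.05 s, during which the arm holds its last target. There are 200 camera calls.

TASK

Before the next soil batch, preset the speed on the larger of the two slide controllers, the one with the bar-shaped grip: slide the grip along its track until the white line across its top is level with the tip of the dark steel index clip beside the track, and let go of it there. Leave the slider of the smaller controller with the round knob where it is set.

Things in the scene. Friction and masses are not known exactly. Their poses are not given: they have to be found in the camera images.
- mixer_grip (a point): Centre of the top of the black bar-shaped grip of the larger controller. The grip is 18 mm along the track, 36 mm across it; its solid block reaches from 34 mm below this point up to it; the face plate is 43 mm below it (45 mm above the bench). A white line across its middle marks the setting. x runs along the track (at yaw 0 away from the robot; yaw within 20 degrees of that), y across it, z up.
- index_clip: Small dark steel clip fixed flat on the larger controller's face plate, beside the track, tip 33 mm to the -y side of its centre line. Origin: tip of its pointer, on the face plate; it points to its own +y, at the track, and the clip reaches 30 mm out from there to -y; 20 mm along the track, 6 mm high. Always farther from the robot along the track than the grip's start.
- mixer_slide (a joint): Place of the bar-shaped grip on its track, in m: 0 at the end nearer the robot, 0.13 at the far end, growing to the grip's +x. It needs 2 to 3 N to slide and stays where left. The controller (grey housing 210 x 130 x 45 mm, long side along the track, aluminium face) is fixed to the bench, on the left or on the right.
- sieve_grip (a point): Centre of the top of the round black knob (26 mm across, 34 mm high) of the smaller controller (150 x 100 x 40 mm), which is to be left as it is set.

How it is judged:
By the outcome, as a careful person would: the job done as asked, in the order asked, and still so for the second after the job is handed in, with the robot touching nothing.
It also fails if it takes over 32 s, if anything falls off the work surface, if the arm or the gripper's body presses on something with over 40 N, if the wrist force passes 120 N, or if a joint passes its speed limit or range.

## Working session

There is one attempt and no reset: what is moved stays moved. The work goes in short steps, each a Python script; the robot and the scene stay as the last script left them, time stands still between calls to the robot, and variables do not carry over. Pictures are saved under pics/ and viewed, at most 10 in all, crops included, and the job is handed in when it is done.

```bash
mkdir -p pics; python3 - <<'E'
from bench import robot
import cv2,pickle
for n in("scene","top"):
    d=robot.get_image(n);cv2.imwrite(f"pics/{n}0.png",d["img"]);pickle.dump(d,open(f"{n}0.pkl","wb"))
    print(n,{k:v for k,v in d.items() if k!="img"})
print(robot.current_t(),robot.current_eef_rot())
E
```

```text
scene {'fovy': 57.72436556835831, 'cx': 282.0420030538996, 'cy': 208.9818136084725, 'eye': array([-169.433224  , -107.81696846,  533.0130656 ]), 'orientation': array([-2.08499501,  0.02237334, -1.44626978])}
top {'fovy': 43.92440649392083, 'cx': 288.8184885959893, 'cy': 205.79311460910375, 'eye': array([410.19842326, -27.12243261, 938.46160851]), 'orientation': array([-2.93906849,  0.00360291, -1.55599456])}
0.1 [-3.14001806e+00 -3.10746859e-04  2.68782254e+00]
```

View pics/scene0.png

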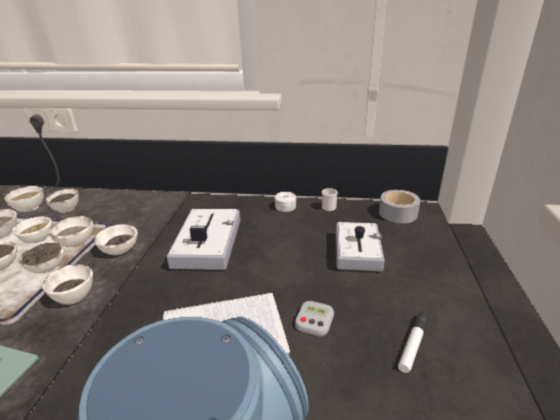

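View pics/top0.png

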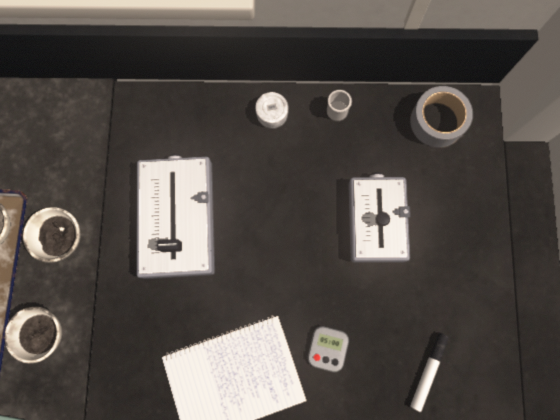

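The larger controller is on the left (top picture about 138–213, 157–275). Its grip is near (168,245) and the clip near (200,197). The smaller controller is on the right, with its knob at (382,219). I'll enlarge both views of the larger one.

```bash
python3 - <<'E'
import cv2
a=cv2.imread("pics/top0.png")[150:285,130:220];b=cv2.imread("pics/scene0.png")[200:275,165:250]
a=cv2.resize(a,(400,600),interpolation=cv2.INTER_CUBIC);b=cv2.resize(b,(400,353),interpolation=cv2.INTER_CUBIC)
b=cv2.copyMakeBorder(b,0,247,0,0,cv2.BORDER_CONSTANT)
cv2.imwrite("pics/z0.png",cv2.hconcat([a,b]))
E
```

```text
(no output)
```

View pics/z0.png

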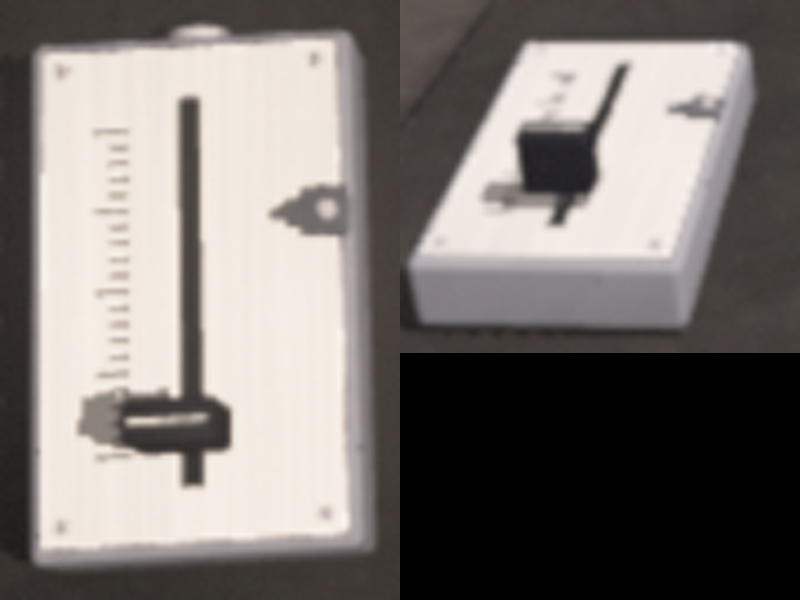

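The enlargement shows the clip tip at zoom (270,212), the white line from (127,421) to (208,415), and the track slot from (188,98) to (193,487). In the scene crop the tip is at about (668,106) and the grip top centre at about (558,125).

```bash
cat > h.py <<'E'
import numpy as np,cv2
from scipy.spatial.transform import Rotation as R
def ray(d,p):
    f=d["img"].shape[0]/2/np.tan(np.radians(d["fovy"]/2))
    v=R.from_euler("xyz",d["orientation"]).as_matrix()@np.array([(p[0]-d["cx"])/f,(p[1]-d["cy"])/f,1])
    return np.array(d["eye"]),v/np.linalg.norm(v)
def plane(d,p,z):
    e,v=ray(d,p);return e+v*(z-e[2])/v[2]
def tri(a,p,b,q):
    e1,v1=ray(a,p);e2,v2=ray(b,q)
    s,t=np.linalg.lstsq(np.c_[v1,-v2],e2-e1,rcond=None)[0]
    return (e1+s*v1+e2+t*v2)/2,np.linalg.norm(e1+s*v1-e2-t*v2)
E
python3 - <<'E'
from h import *
import pickle
T=pickle.load(open("top0.pkl","rb"));S=pickle.load(open("scene0.pkl","rb"))
np.set_printoptions(precision=1,suppress=True)
zt=lambda x,y:((x+.5)/4.444-.5+130,(y+.5)/4.444-.5+150)
zs=lambda x,y:((x-400+.5)/4.706-.5+165,(y+.5)/4.706-.5+200)
print("tip",tri(T,zt(270,212),S,zs(668,106)),plane(T,zt(270,212),47))
print("grip",tri(T,zt(167,418),S,zs(558,125)),plane(T,zt(167,418),88))
for n,p in dict(lineL=(127,421),lineR=(208,415)).items():print(n,plane(T,zt(*p),88))
P=[plane(T,zt(*p),45) for p in((193,487),(188,98),(38,48),(345,36),(38,548),(352,542))];print(np.array(P))
E
```

```text
tip (array([606.2, 151.2,  46.4]), np.float64(1.324921694350526)) [605.9 151.8  47. ]
grip (array([518.6, 176.8,  87.9]), np.float64(1.4390701400617865)) [518.4 177.5  88. ]
lineL [517.1 192.3  88. ]
lineR [519.7 162.4  88. ]
[[497.2 176.2  45. ]
 [652.6 187.4  45. ]
 [672.5 249.   45. ]
 [679.2 125.8  45. ]
 [472.9 234.4  45. ]
 [477.  113.8  45. ]]
```

```bash
cat > go.py <<'E'
from bench import robot
import numpy as np
A=np.radians(4.1);u=np.array([np.cos(A),np.sin(A),0])
q0=robot.current_qpos()
def ori(p):  # choose the half turn with the smaller wrist travel
    c=[]
    for y in(A+np.pi/2,A-np.pi/2):
        q=robot.inverse_kinematics(p,[np.pi,0,y])
        if q is not None:c.append((max(abs(np.array(q)-q0)),y))
    return [np.pi,0,min(c)[1]]
def slide(g,dist,look):
    g=np.array(g,float);o=ori([g[0],g[1],160])
    robot.move_ptp([g[0],g[1],125],o)
    robot.move_gripper(0.6)
    if robot.move_linear([g[0],g[1],62],speed=100,f_stop=8):print("touched",robot.current_tcp_pos());return
    robot.move_gripper(0.0);print("w",robot.current_gripper_width()*93,robot.current_finger_force())
    e=g+dist*u;e[2]=62
    robot.move_linear(e,speed=50)
    print(robot.current_tcp_pos(),robot.current_contact_force())
    robot.move_gripper(0.6)
    e[2]=150;robot.move_linear(e,speed=120)
    robot.move_ptp([300,-250,250] if look else e,o)
    print("t",robot.current_t())
E
python3 - <<'E'
from go import *
import cv2,pickle
slide([518.5,177.2,0],85.5,True)
for n in("scene","top"):
    d=robot.get_image(n);pickle.dump(d,open(f"{n}1.pkl","wb"));cv2.imwrite(f"pics/{n}1.png",d["img"])
a=cv2.imread("pics/top1.png")[150:285,130:220];b=cv2.imread("pics/scene1.png")[200:275,165:250]
a=cv2.resize(a,(400,600),interpolation=cv2.INTER_CUBIC);b=cv2.resize(b,(400,353),interpolation=cv2.INTER_CUBIC)
cv2.imwrite("pics/z1.png",cv2.hconcat([a,cv2.copyMakeBorder(b,0,247,0,0,cv2.BORDER_CONSTANT)]))
E
```

```text
w 17.77241100134808 29.999220371246338
[604.85102663 183.21205825  62.12707316] [ 0.13214856 -1.43541732  3.62847963]
t 9.4167
```

View pics/z1.png

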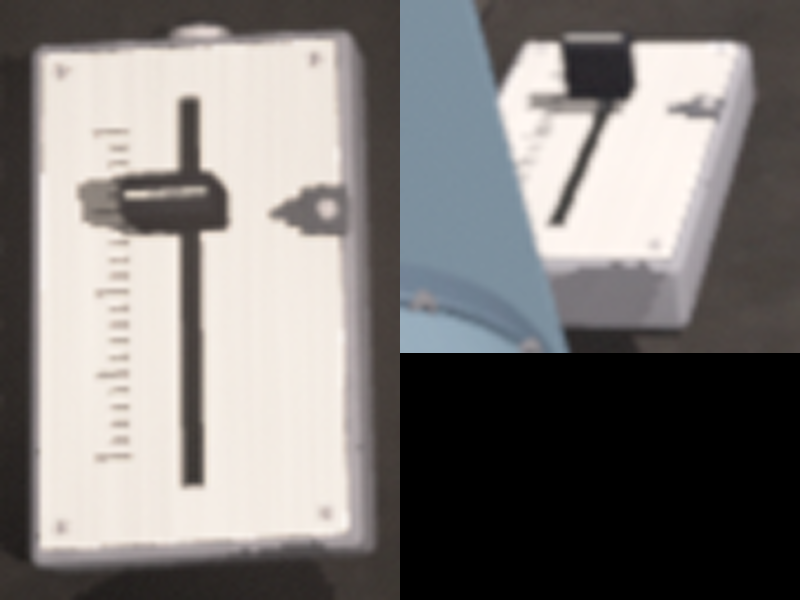

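The grip now stands beside the clip: white line from zoom (125,194) to (208,189), tip at (270,212). Part of the difference is parallax, so I'll compute the offset. The smaller controller still needs a check that it hasn't changed.

```bash
python3 - <<'E'
from h import *
import pickle
T=pickle.load(open("top1.pkl","rb"));T0=pickle.load(open("top0.pkl","rb"))
np.set_printoptions(precision=2,suppress=True)
A=np.radians(4.1);u=np.array([np.cos(A),np.sin(A),0])
# white line centroid: bright pixels within the dark grip, column by column
def line(img,r0,r1):
    g=cv2.cvtColor(img,cv2.COLOR_BGR2GRAY).astype(float)[r0:r1,160:176];print(g[:,::2].astype(int))
    w=np.clip(g-70,0,None);return 160+7.5,float(np.mean((w*np.arange(r0,r1)[:,None]).sum(0)/w.sum(0)))
L=line(T["img"],191,196);L0=line(T0["img"],242,248)
g=cv2.cvtColor(T["img"],cv2.COLOR_BGR2GRAY)[190:206,188:202];print(g)
w=np.clip(190-g[:,3:8].astype(float),0,None);tr=190+(w.sum(1)*np.arange(16)).sum()/w.sum();print("tip row",tr)
for tipy in(tr,197.7):
    t=plane(T,(191,tipy),48)
    for l,d in((L,T),(L0,T0)):
        p=plane(d,l,88);print(l,p,t,"need",(t-p)@u)
E
```

```text
[[ 64  67  69  74  77  79  87  88]
 [ 98 108 105 126 130 135 166 167]
 [204 204 170 174 147 148 157 143]
 [158 155 132 128 107 109 103  92]
 [ 80  81  76  77  74  74  73  73]]
[[ 55  57  61  64  69  73  75  84]
 [ 94  94 106 106 125 131 135 168]
 [206 206 205 178 176 153 149 156]
 [162 158 157 133 129 110 107  99]
 [ 81  76  76  71  71  68  68  67]
 [ 58  57  57  59  60  63  64  63]]
[[234 233 233 233 235 234 233 234 234 234 232 231 231 230]
 [234 234 233 233 235 234 233 234 233 231 218 210 208 185]
 [235 234 233 233 235 234 234 234 232 203 162 151 149 129]
 [235 234 233 234 235 234 232 232 227 175 122 113 113 111]
 [235 234 234 234 235 230 210 193 177 136 110 107 108 112]
 [235 234 233 232 230 199 152 134 123 107 104 108 111 136]
 [235 234 230 210 182 144 116 111 110 106 106 107 114 156]
 [235 232 204 160 129 116 111 109 109 109 106 108 112 146]
 [236 232 191 146 129 122 114 109 109 110 108 106 110 123]
 [235 234 221 195 183 176 140 113 111 110 107 108 108 111]
 [235 234 233 228 227 222 176 134 124 116 107 107 107 108]
 [235 234 233 234 236 233 224 214 208 164 119 109 108 111]
 [236 235 234 235 237 236 234 234 231 189 149 132 126 134]
 [236 234 234 235 236 236 235 236 234 226 218 213 214 215]
 [236 235 234 235 236 236 235 236 236 235 233 233 233 234]
 [236 235 235 234 236 236 236 236 236 236 235 235 235 235]]
tip row 197.37563884156728
(167.5, 192.9212514842322) [603.94 182.3   88.  ] [605.63 150.44  48.  ] need -0.5986003109238262
(167.5, 244.00924138098577) [517.84 176.99  88.  ] [605.63 150.44  48.  ] need 85.6657252218156
(167.5, 192.9212514842322) [603.94 182.3   88.  ] [605.05 150.41  48.  ] need -1.1811408736839082
(167.5, 244.00924138098577) [517.84 176.99  88.  ] [605.05 150.41  48.  ] need 85.08318465905553
```

```bash
python3 - <<'E'
from h import *
import pickle
T=pickle.load(open("top0.pkl","rb"));T1=pickle.load(open("top1.pkl","rb"))
def fit(d,rows,c0,c1,z,fr=1):
    g=cv2.cvtColor(d["img"],cv2.COLOR_BGR2GRAY).astype(float);P=[]
    for r in rows:
        w=np.clip(180-g[r,c0:c1],0,None);P.append(plane(d,(c0+(w*np.arange(c1-c0)).sum()/w.sum(),r),z)[:2])
    vx,vy,*_=cv2.fitLine(np.float32(P),cv2.DIST_HUBER,0,.01,.01).ravel();return np.degrees(np.arctan(vy/vx))
print("slot T0",fit(T,range(176,234),166,180,45),"T1",fit(T1,range(206,255),166,180,45))
g=cv2.cvtColor(T1["img"],cv2.COLOR_BGR2GRAY).astype(float)
P=[]
for c in range(160,176):
    w=np.clip(g[191:196,c]-80,0,None);P.append(plane(T1,(c,191+(w*np.arange(5)).sum()/w.sum()),88)[:2])
vx,vy,*_=cv2.fitLine(np.float32(P),cv2.DIST_HUBER,0,.01,.01).ravel();print("line",np.degrees(np.arctan(-vx/vy)))
E
```

```text
slot T0 4.0684657 T1 4.1780124
line 4.291726
```

```bash
python3 - <<'E'
import cv2
a=cv2.imread("pics/scene1.png")[203:233,182:242]
cv2.imwrite("pics/z2.png",cv2.resize(a,(800,400),interpolation=cv2.INTER_CUBIC))
E
```

```text
(no output)
```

View pics/z2.png

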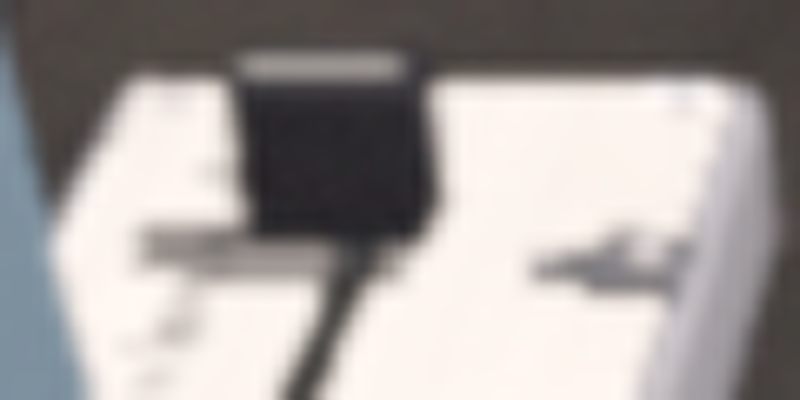

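The scene close-up shows the white line centred at crop (322,67) and the clip tip at (530,266). I'll check the offset from this second view.

```bash
python3 - <<'E'
from h import *
import pickle
S=pickle.load(open("scene1.pkl","rb"));T=pickle.load(open("top1.pkl","rb"))
A=np.radians(4.15);u=np.array([np.cos(A),np.sin(A),0])
z=lambda x,y:((x+.5)/13.333-.5+182,(y+.5)/13.333-.5+203)
l=plane(S,z(322,67),88)
for h in(45,48,51):
    for d,p,q,L in((S,z(530,266),0,l),(T,(191,197.4),0,plane(T,(167.5,192.92),88))):
        t=plane(d,p,h);print(h,L,t,"need",(t-L)@u)
print(tri(T,(191,197.4),S,z(530,266)),tri(T,(167,192.95),S,z(322,67)))
E
```

```text
45 [602.48104026 184.58835267  88.        ] [606.67356659 151.47813984  45.        ] need 1.7854187172069407
45 [603.94546022 182.30430715  88.        ] [606.24171824 151.0367703   45.        ] need 0.027472897789436217
48 [602.48104026 184.58835267  88.        ] [601.90254603 149.88415521  48.        ] need -3.0884455162728788
48 [603.94546022 182.30430715  88.        ] [605.58345841 150.43856037  48.        ] need -0.672352145298767
51 [602.48104026 184.58835267  88.        ] [597.13152546 148.29017058  51.        ] need -7.962309749752589
51 [603.94546022 182.30430715  88.        ] [604.92519859 149.84035043  51.        ] need -1.372177188386855
(array([606.13437295, 151.12945511,  45.33997313]), np.float64(0.3240939054410669)) (array([603.88180287, 184.20878111,  87.16894109]), np.float64(1.737418979911143))
```

Triangulating both views puts the line within about 0.7 mm of the tip's level. The arm is clear of everything and never came near the smaller slider, so I'm handing in.

```bash
python3 - <<'E'
from bench import robot
print(robot.hand_in(),robot.current_t())
E
```

```text
the job is handed in; nothing more can be done
the job is handed in; nothing more can be done
```

The larger controller's grip was slid about 86 mm and released with its white line level with the clip tip, within about 0.7 mm as measured from both cameras; the smaller slider was never approached, and the job is handed in, with no verdict shown.

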